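# Switch on the still from the bench switch box

## Robot

A 7-joint arm with a two-finger parallel gripper is mounted at the origin on the work surface. World frame = base frame: x ahead of the robot, y to its left, z up, the work surface at z = 0. Lengths are in mm, angles in rad, forces in N, time in s.
With the tool pointing down it reaches from about 400 to 850 mm from the base axis. Payload 10.4 kg.
Tool frame: the origin (TCP) lies at the very end of the fingers, on their centre line; the grasp point (between the pads) lies 19 mm behind it (grip_point_offset is the distance from the TCP to the grasp point, in mm); z points along the fingers, y is the direction in which the jaws open and shut (so a half turn about z gives the same grasp; the last joint's range is limited). The gripper opens to 85 mm and grips with 20 to 120 N. Pads are 22 mm wide; open, the fingers measure 114 mm over their backs; the gripper's body (76 mm by 85 mm) begins 54 mm behind the grasp point. The pads swing forward as they close: fully open they stand 13 mm farther back than shut.
Start: joints at [-1.366, 0.332, -0.065, 1.46, 0.022, 1.35, -0.088], TCP at [141.132, 608.878, 231.338] pointing down, gripper open.
Joint ranges: [-2.6, 2.6], [-0.5, 2.12], [-1.47, 1.34], [0.16, 2.42], [-1.27, 4.41], [0.06, 2.06], [-2.6, 2.6]. Speed limits (rad/s): [2.22, 2.22, 2.79, 2.79, 3.14, 3.14, 3.14].

## Interface

Orientations are given as a 3x3 rotation matrix whose columns are the frame's x, y, z axes.
In Python, from station import sense, grab_frame, hand_in, grip_point_offset gives the robot as it stands.
- The arm moves only by the tool step_arm, never from a script. Its argument "steps" is a list of rows, each a list of 7 numbers: the opening, from 0 (shut) to 1 (fully open), then the shift along the world's x, y, z in m, then the turn, a rotation vector about the world's x, y, z in rad. In form: [[jaw, dx, dy, dz, ax, ay, az], ...]. A call has 1 to 20 rows; each row is the pose to reach, as a shift and turn from the pose commanded when the call began; what a row does not reach only later rows make up. A row lasts 1/8 s, in which the tool goes at most 62.5 mm and 10.7 degrees, less where a joint would pass 70% of its speed; a pose out of reach is approached as far as the arm can. A call with a gripper value outside its range is refused whole. The fingers move at their own pace and stop on an object; "squeeze" is the grip in N (left out, the last holds). Time passes only in rows, so rows that repeat a pose let the fingers close. It gives the time, the measured TCP pose, the force and the opening at its end, in the units of the state.
- sense(): the state, without advancing time (a new reading comes with each control period).
- grab_frame(name): name is "scene" or "top" or "wrist"; returns a dict with "color" (400x640x3 uint8, blue, green, red), "intrinsics" (3x3 intrinsics, pixels), "T" (4x4, takes a point from camera to world coordinates); the wrist camera has in their place "tool_from_camera" (4x4, takes a point from camera to tool coordinates, whose origin is the TCP and whose axes are the flange's). Camera axes: x right, y down, z forward; pixel columns grow to the right and rows downward; lengths in mm; the calibration is good to about 2 mm. A picture is of the moment at which its call begins: read the wrist's pose just before it. There is no depth.
- hand_in(): hands the job in, once; it reports no verdict.
The state is a dict: "t": time; "q": joint angles; "dq": joint speeds; "joint_efforts": joint torques, N m; "position": TCP position; "eef_rot": TCP orientation; "contact_force": force on the tool from outside, world axes, zero at the start; "moment": the same for the moment, N m; "opening": finger opening in mm.
Only numpy, scipy, OpenCV 4.12 (cv2) and the standard library are available. Lean on these libraries where they do the work, as an engineer would, in place of code of your own. Each camera call takes 0.05 s, during which the arm holds its last target. There are 200 camera calls.

## Task

The still is set up and ready: on the grey switch box, flip the two toggles with flat paddle-shaped handles fully over to the side away from the robot. Leave the two ball-ended toggles beside them in the positions they are in.

Things in the scene. Friction and masses are not known exactly. Their poses are not given: they have to be found in the camera images.
- bank: Fixed grey switch box on the bench, 130 (x) x 215 (y) x 50 mm high, origin under its centre at bench height; x points away from the robot (turned up to 0.4 rad). Four toggles in a row along y at x = 0, y = -67.5, -22.5, 22.5, 67.5 mm, order varies, each on a 78 x 40 mm metal plate (top 58 mm above the bench) with a pivot bush of 8 mm radius (top 67 mm); pivots 60 mm above the bench.
- paddle_a_tip (a point): To be flipped. Steel stem with flat black paddle, 22 wide (y) x 6 x 34 mm, 28 to 62 mm from the pivot. Point: on its axis 55 mm from the pivot, 108 mm above the bench; top edge 116 mm. Swings about the box's y: leans 0.5 rad to -x when off (its start; point at x = -26 mm in box frame), 0.5 rad to +x when on (+26 mm). Stiff hinge: 2 to 4 N moves it, it stays where left, so push to the firm stop.
- paddle_b_tip (a point): The same point of the second paddle toggle, alike in every way, also off (leaning towards the robot) at the start and to be flipped.
- ball_a_tip (a point): Centre of the black ball, 18 mm across, on the 8 mm steel stem of the first ball toggle; 55 mm from the pivot, 108 mm above the bench; swings like the paddle ones. It is off (leans towards the robot, x = -26 mm in the box frame) and stays so.
- ball_b_tip (a point): The same point of the second ball toggle, which is already on (leans away from the robot, x = +26 mm in the box frame) and stays so.

How it is judged:
By the outcome, as a careful person would: the job done as asked, in the order asked, and still so for the second after the job is handed in, with the robot touching nothing.
It also fails if it takes over 38 s, if anything falls off the work surface, if the arm or the gripper's body presses on something with over 40 N, if the wrist force passes 120 N, or if a joint passes its speed limit or range.

## Working session

There is one attempt and no reset: what is moved stays moved. The work goes in short steps, Python scripts to look and compute and a tool call to move; the robot and the scene stay as the last step left them, time stands still between calls to the robot, and variables do not carry over. Pictures are saved under pics/ and viewed, about 8 in all and at most 12, crops included, and the job is handed in when it is done.

Besides the shell and the picture viewer there is one more tool, called after "Request:" by a JSON object that holds its "api" and its "payload". step_arm: Moves the arm, as the interface text tells. Its arguments: {"type":"object","properties":{"steps":{"type":"array","items":{"type":"array","items":{"type":"number"}}},"squeeze":{"type":"number"}},"required":["steps"]}

```bash
mkdir -p pics
python3 - <<'E'
from station import *
import cv2,numpy as np,pickle
s=sense();print(s['t'],s['position'],s['eef_rot'],s['opening'],grip_point_offset)
d={}
for n in('scene','top'):
    f=grab_frame(n);d[n]=f;cv2.imwrite(f'pics/{n}0.png',f['color']);print(n,f['intrinsics'],f['T'])
pickle.dump(d,open('f0.pkl','wb'))
E
```

```text
0.0 [141.07970845 608.49839638 230.52937396] [[-9.74174818e-01  2.25794964e-01 -2.41525985e-04]
 [ 2.25795083e-01  9.74173895e-01 -1.34285787e-03]
 [-6.79222344e-05 -1.36271370e-03 -9.99999069e-01]] 85.36951990762866 18.700000000000003
scene [[463.28891023   0.         314.40919197]
 [  0.         463.28891023 199.42849453]
 [  0.           0.           1.        ]] [[-6.62970574e-01  5.36222585e-01 -5.22432155e-01  9.18365688e+02]
 [ 7.48593028e-01  4.83082660e-01 -4.54136128e-01  3.59223750e+02]
 [ 8.85986634e-03 -6.92167959e-01 -7.21682077e-01  6.03372039e+02]
 [ 0.00000000e+00  0.00000000e+00  0.00000000e+00  1.00000000e+00]]
top [[468.92576815   0.         323.06669712]
 [  0.         468.92576815 201.63383722]
 [  0.           0.           1.        ]] [[-8.41928553e-03 -9.95617262e-01  9.31417352e-02  4.75759674e+02]
 [-9.99866995e-01  9.68297166e-03  1.31237410e-02  4.34038733e+01]
 [-1.39681119e-02 -9.30188543e-02 -9.95566364e-01  9.16352161e+02]
 [ 0.00000000e+00  0.00000000e+00  0.00000000e+00  1.00000000e+00]]
```

View pics/scene0.png

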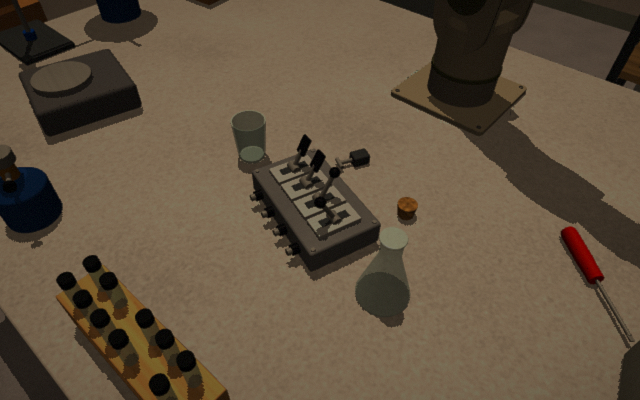

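View pics/top0.png

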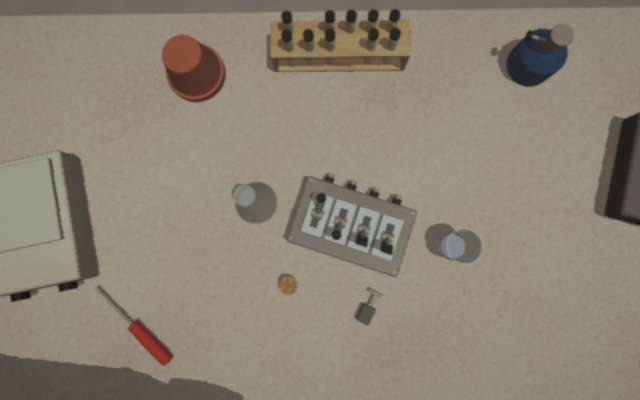

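The top view shows the box at (352,226). From left to right it has ball-on, ball-off, paddle and paddle, with the paddle tips near (362,241) and (386,248). The glass at about (453,246) stands beside the paddle end. I'll measure the box pose and check it in both views.

```bash
cat > h.py <<'E'
import numpy as np,cv2,pickle
def ray(f,u,v):
    d=np.linalg.inv(f['intrinsics'])@[u,v,1];T=f['T'];return T[:3,3],T[:3,:3]@d
def onz(f,u,v,z):
    o,d=ray(f,u,v);return o+d*(z-o[2])/d[2]
def proj(f,P):
    T=np.linalg.inv(f['T']);p=T[:3,:3]@P+T[:3,3];q=f['intrinsics']@p;return q[:2]/q[2]
E
python3 - <<'E'
from h import *
d=pickle.load(open('f0.pkl','rb'));f=d['top'];im=f['color'].copy()
g=cv2.cvtColor(im,cv2.COLOR_BGR2GRAY)
roi=np.zeros_like(g);roi[165:290,280:430]=255
m=((g>120)&(im.max(2).astype(int)-im.min(2)<25)&(roi>0)).astype(np.uint8)
pl=[]
for c in cv2.findContours(m,cv2.RETR_EXTERNAL,cv2.CHAIN_APPROX_SIMPLE)[0]:
    if 200<cv2.contourArea(c)<3000: r=cv2.minAreaRect(c);pl.append(r);print(r)
C=np.array([onz(f,*r[0],58) for r in pl]);C=C[np.argsort(C[:,1])];print('plates',C)
# box corners clicked
B=np.array([onz(f,*p,50) for p in [(311,178),(416,211),(395,274),(290,239)]]);print('corners',B,B.mean(0),[np.linalg.norm(B[i]-B[i-1]) for i in range(4)])
yv=B[0]-B[1]+B[3]-B[2];yaw=np.arctan2(-yv[0],yv[1]);print('yaw corners',yaw)
c=B.mean(0)
R=np.array([[np.cos(yaw),-np.sin(yaw)],[np.sin(yaw),np.cos(yaw)]])
for n in('top','scene'):
    f=d[n];im=f['color'].copy();x0,y0=(270,150) if n=='top' else (220,110)
    pts=[]
    for by,s in((67.5,1),(22.5,-1),(-22.5,-1),(-67.5,-1)): pts.append((s*26,by,108))
    for a in(-65,65):
        for b in(-107.5,107.5):pts.append((a,b,50))
    k=4;big=cv2.resize(im[y0:y0+150,x0:x0+200],None,fx=k,fy=k,interpolation=cv2.INTER_CUBIC);big=cv2.convertScaleAbs(big,alpha=1.6)
    for p in pts:
        w=np.r_[c[:2]+R@p[:2],p[2]];q=(proj(f,w)-[x0,y0]+.5)*k
        cv2.circle(big,tuple(int(t) for t in q),4,(0,0,255),1)
    cv2.imwrite(f'pics/{n}1.png',big)
g1=onz(d['top'],453,246,90);print('glass@90',g1)
E
```

```text
((358.300048828125, 276.10003662109375), (36.68241500854492, 20.87103271484375), 18.43494987487793)
((384.1896667480469, 260.2758483886719), (31.38251304626465, 18.198143005371094), 21.801410675048828)
((389.29998779296875, 232.10000610351562), (23.400854110717773, 33.5201416015625), 18.434947967529297)
((363.6335144042969, 229.41793823242188), (22.202665328979492, 44.06531524658203), 17.818889617919922)
((340.0767822265625, 221.84002685546875), (22.133155822753906, 43.0115966796875), 17.52556800842285)
((316.9127197265625, 213.88265991210938), (22.338666915893555, 43.351295471191406), 17.818889617919922)
((384.0, 186.5), (43.0, 90.0), 90.0)
plates [[499.08095539 -65.62231957  58.        ]
 [582.95206374 -57.68921623  58.        ]
 [448.14350207 -55.27050714  58.        ]
 [504.38253846 -18.94260502  58.        ]
 [420.08868141  -7.91195162  58.        ]
 [518.61783705  23.89616901  58.        ]
 [533.60667254  66.19876544  58.        ]]
corners [[ 601.30396711   76.95956678   50.        ]
 [ 537.76733444 -116.70174254   50.        ]
 [ 422.86014632  -75.37964977   50.        ]
 [ 488.21037939  116.38006532   50.        ]] [5.12535457e+02 3.14559948e-01 5.00000000e+01] [np.float64(119.76700416437698), np.float64(203.8175812303822), np.float64(122.11133130122427), np.float64(202.58934150598745)]
yaw corners -0.3227150896740422
glass@90 [ 472.98219777 -172.15965773   90.        ]
```

View pics/top1.png

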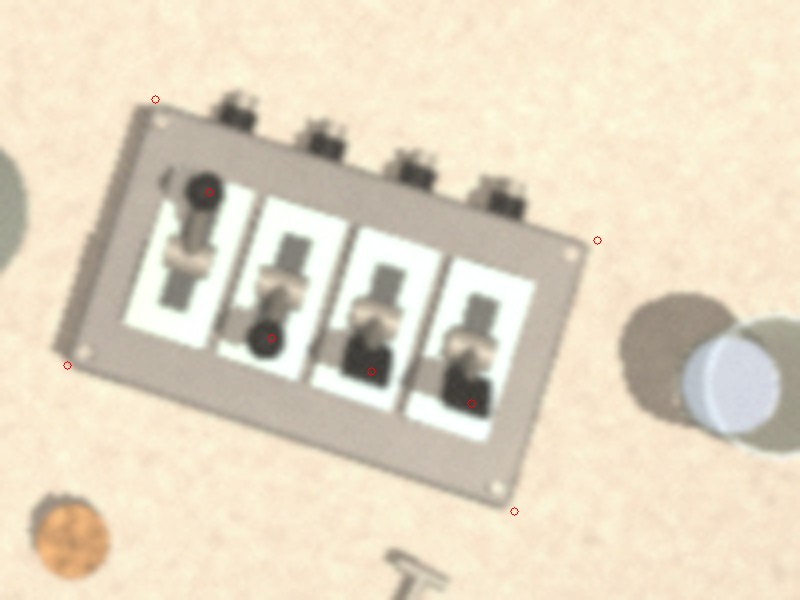

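View pics/scene1.png

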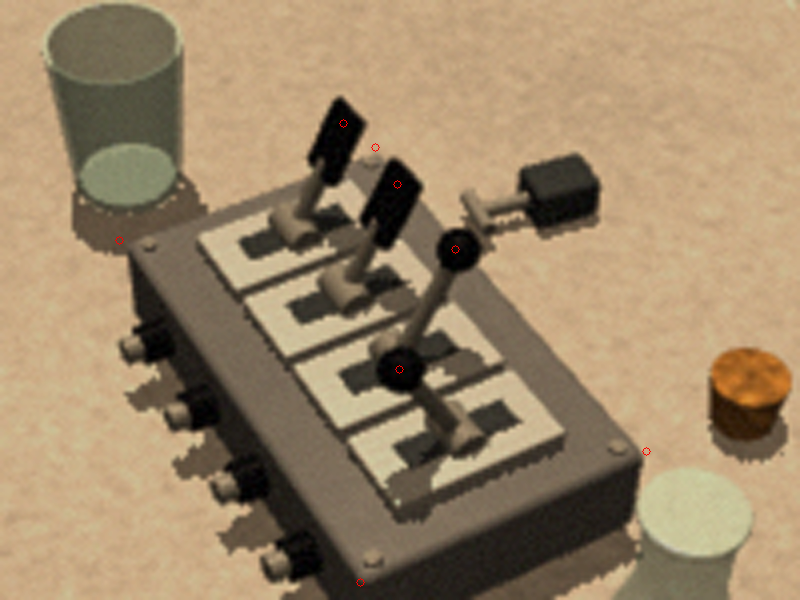

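The projected model matches both views to about 2 mm. Box centre is about (512,1), yaw about -0.325, and the paddles sit at box y = -22.5 and -67.5. The plan is to push both together, one finger behind each paddle. I'll approach high first.

Request:
{"api": "step_arm", "payload": {"steps": [[0.42,0.06,-0.06,0,0,0,-0.097],[0.42,0.1,-0.1,0,0,0,-0.097],[0.42,0.14,-0.14,0,0,0,-0.097],[0.42,0.18,-0.18,0,0,0,-0.097],[0.42,0.22,-0.22,0,0,0,-0.097],[0.42,0.259,-0.259,0,0,0,-0.097],[0.42,0.265,-0.32,0,0,0,-0.097],[0.42,0.27,-0.38,0,0,0,-0.097],[0.42,0.275,-0.44,0,0,0,-0.097],[0.42,0.28,-0.5,0,0,0,-0.097],[0.42,0.285,-0.56,0,0,0,-0.097],[0.42,0.29,-0.6,0,0,0,-0.097],[0.42,0.294,-0.63,0,0,0,-0.097],[0.42,0.294,-0.63,0,0,0,-0.097],[0.42,0.294,-0.63,-0.03,0,0,-0.097],[0.42,0.294,-0.63,-0.06,0,0,-0.097],[0.42,0.294,-0.63,-0.06,0,0,-0.097]]}}

```text
t: 2.22
position: [433.6, -20.5, 169.8]
eef_rot: [[-0.948, 0.318, -0.004], [0.318, 0.948, -0.001], [0.003, -0.002, -1.0]]
contact_force: [0.2, 0.4, 0.1]
opening: 36.1
```

Run:
```python
from station import *
from h import *
s=sense();print(s['t'],s['position'],s['eef_rot'][:,1],s['opening'],s['contact_force'])
f=grab_frame('scene')['color'];w=grab_frame('wrist')['color']
a=cv2.resize(f[60:260,180:460],(560,400));b=cv2.resize(w,(240,150))
a=cv2.convertScaleAbs(a,alpha=1.6);p=np.zeros((400,800,3),np.uint8);p[:,:560]=a;p[:150,560:]=b
cv2.imwrite('pics/2.png',p)
```

```text
2.225 [433.63957076 -20.52002831 169.751977  ] [ 0.31821306  0.94801683 -0.00213101] 36.06901659372475 [0.19211923 0.41879059 0.11368935]
```

View pics/2.png

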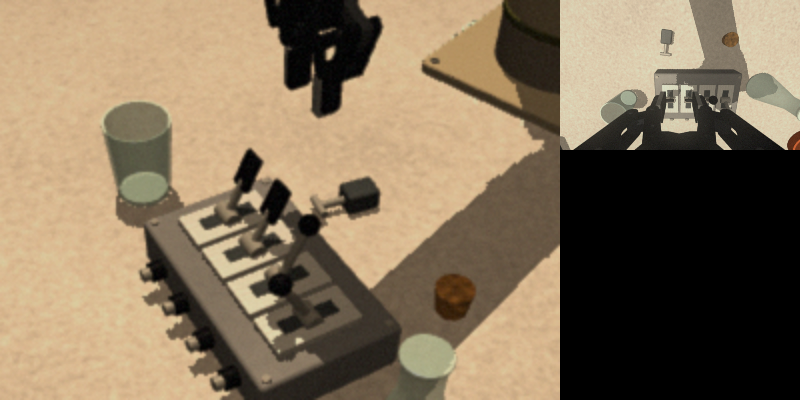

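Both fingers line up behind the paddles and are clear of everything. Next is the descent and push.

Request:
{"api": "step_arm", "payload": {"steps": [[0.42,0,0,-0.04,0,0,0],[0.42,0,0,-0.082,0,0,0],[0.42,0,0,-0.082,0,0,0],[0.42,0.0095,-0.0032,-0.082,0,0,0],[0.42,0.019,-0.0064,-0.082,0,0,0],[0.42,0.0285,-0.0096,-0.082,0,0,0],[0.42,0.038,-0.0128,-0.082,0,0,0],[0.42,0.0475,-0.016,-0.082,0,0,0],[0.42,0.0522,-0.0175,-0.082,0,0,0],[0.42,0.0569,-0.0191,-0.082,0,0,0],[0.42,0.0569,-0.0191,-0.082,0,0,0]]}}

```text
t: 3.7
position: [492.3, -40.3, 89.4]
eef_rot: [[-0.948, 0.319, -0.0], [0.319, 0.948, 0.0], [0.0, -0.0, -1.0]]
contact_force: [-2.6, 2.0, 1.1]
opening: 35.8
```

Request:
{"api": "step_arm", "payload": {"steps": [[0.42,0.0038,-0.0013,0,0,0,0],[0.42,0.0066,-0.0022,0,0,0,0],[0.42,0.0066,-0.0022,0,0,0,0]]}}

```text
t: 4.08
position: [498.0, -42.3, 88.9]
eef_rot: [[-0.948, 0.319, -0.002], [0.319, 0.948, 0.0], [0.002, -0.0, -1.0]]
contact_force: [-4.8, 2.3, -0.9]
opening: 36.0
```

Request:
{"api": "step_arm", "payload": {"steps": [[0.42,0.0028,-0.001,0,0,0,0],[0.42,0.0028,-0.001,0,0,0,0]]}}

```text
t: 4.32
position: [500.0, -43.0, 88.7]
eef_rot: [[-0.948, 0.319, -0.004], [0.319, 0.948, 0.001], [0.004, -0.001, -1.0]]
contact_force: [-8.5, 3.4, 2.1]
opening: 36.0
```

Request:
{"api": "step_arm", "payload": {"steps": [[0.42,0.0028,-0.001,0,0,0,0],[0.42,0.0028,-0.001,0,0,0,0]]}}

```text
t: 4.58
position: [500.4, -43.2, 88.4]
eef_rot: [[-0.948, 0.319, -0.009], [0.319, 0.948, 0.002], [0.01, -0.001, -1.0]]
contact_force: [-22.8, 7.1, 13.6]
opening: 35.8
```

The force rose to 24 N at the expected position, so this is the stop. I'll back off, lift and look.

Request:
{"api": "step_arm", "payload": {"steps": [[0.42,-0.02,0.0067,0,0,0,0],[0.42,-0.05,0.0168,0,0,0,0],[0.42,-0.07,0.0235,0,0,0,0],[0.42,-0.07,0.0235,0.05,0,0,0],[0.42,-0.07,0.0235,0.09,0,0,0],[0.42,-0.06,0.08,0.13,0,0,0],[0.42,-0.06,0.14,0.13,0,0,0],[0.42,-0.06,0.2,0.13,0,0,0],[0.42,-0.06,0.2,0.13,0,0,0]]}}

```text
t: 5.7
position: [444.1, 160.3, 219.5]
eef_rot: [[-0.95, 0.312, 0.001], [0.312, 0.95, 0.001], [-0.001, 0.001, -1.0]]
contact_force: [-0.9, -0.6, -0.1]
opening: 35.6
```

Run:
```python
from station import *
from h import *
s=sense();print(s['t'],s['position'],s['contact_force'])
c=np.array([512,1.3]);a=-.325;R=np.array([[np.cos(a),-np.sin(a)],[np.sin(a),np.cos(a)]])
o=[]
for n,(x0,y0) in dict(scene=(220,110),top=(280,160)).items():
    f=grab_frame(n);k=4;b=cv2.resize(f['color'][y0:y0+140,x0:x0+(100*2 if 0 else 150)],None,fx=k,fy=k,interpolation=cv2.INTER_CUBIC)
    b=cv2.convertScaleAbs(b,alpha=1.6)
    for y,sg in((67.5,1),(22.5,-1),(-22.5,1),(-67.5,1)):
        q=(proj(f,np.r_[c+R@[sg*26,y],108])-[x0,y0]+.5)*k;cv2.circle(b,tuple(int(t) for t in q),5,(0,0,255),1)
    o.append(b)
cv2.imwrite('pics/3.png',cv2.resize(np.hstack(o),(800,373)))
```

```text
5.7 [444.10934685 160.31566628 219.53268574] [-0.8702777  -0.57531962 -0.11689066]
```

View pics/3.png

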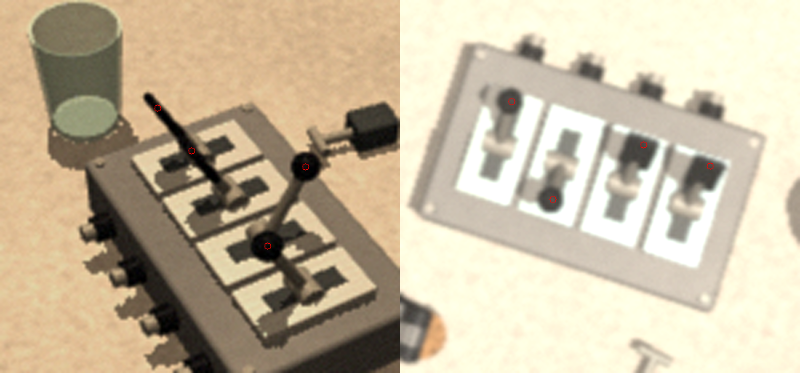

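All four toggles look right: both paddles have moved over and the balls haven't moved. In the top view the inner paddle may be about 3 mm short, so I'll re-press each paddle on its own with shut fingers to be sure of the stop.

Request:
{"api": "step_arm", "payload": {"steps": [[0,0.0,-0.06,0,0,0,0],[0,0.01,-0.12,0,0,0,0],[0,0.02,-0.168,0,0,0,0],[0,0.02,-0.168,-0.04,0,0,0],[0,0.02,-0.168,-0.06,0,0,0],[0,0.02,-0.168,-0.06,0,0,0]]}}

```text
t: 6.55
position: [463.4, -14.2, 158.6]
eef_rot: [[-0.947, 0.322, -0.002], [0.322, 0.947, -0.001], [0.001, -0.001, -1.0]]
contact_force: [0.3, 0.2, 1.0]
opening: 0.2
```

Request:
{"api": "step_arm", "payload": {"steps": [[0,0.0024,0.007,0,0,0,0],[0,0.0024,0.007,-0.035,0,0,0],[0,0.0024,0.007,-0.068,0,0,0],[0,0.0024,0.007,-0.068,0,0,0],[0,0.0119,0.0038,-0.068,0,0,0],[0,0.0214,0.0006,-0.068,0,0,0],[0,0.0309,-0.0026,-0.068,0,0,0],[0,0.0375,-0.0048,-0.068,0,0,0],[0,0.0375,-0.0048,-0.068,0,0,0]]}}

```text
t: 7.68
position: [502.2, -17.6, 91.4]
eef_rot: [[-0.948, 0.32, 0.0], [0.32, 0.948, -0.0], [-0.0, -0.0, -1.0]]
contact_force: [0.2, -0.3, -0.8]
opening: 0.0
```

Request:
{"api": "step_arm", "payload": {"steps": [[0,0.0028,-0.001,0,0,0,0],[0,0.0028,-0.001,0,0,0,0]]}}

```text
t: 7.92
position: [504.5, -18.2, 91.3]
eef_rot: [[-0.948, 0.319, -0.0], [0.319, 0.948, 0.0], [0.0, 0.0, -1.0]]
contact_force: [-0.6, -0.4, -0.5]
opening: 0.2
```

Request:
{"api": "step_arm", "payload": {"steps": [[0,0.0028,-0.001,0,0,0,0],[0,0.0028,-0.001,0,0,0,0]]}}

```text
t: 8.18
position: [507.5, -19.3, 91.4]
eef_rot: [[-0.948, 0.319, 0.0], [0.319, 0.948, 0.0], [-0.0, 0.0, -1.0]]
contact_force: [0.9, 0.3, 0.3]
opening: -0.4
```

Request:
{"api": "step_arm", "payload": {"steps": [[0,0.0028,-0.001,0,0,0,0],[0,0.0028,-0.001,0,0,0,0]]}}

```text
t: 8.43
position: [509.1, -19.8, 91.1]
eef_rot: [[-0.948, 0.319, -0.003], [0.319, 0.948, 0.001], [0.003, -0.0, -1.0]]
contact_force: [-5.8, 0.7, 4.7]
opening: 0.1
```

Request:
{"api": "step_arm", "payload": {"steps": [[0,0.0028,-0.001,0,0,0,0],[0,0.0028,-0.001,0,0,0,0]]}}

```text
t: 8.68
position: [509.5, -20.0, 90.9]
eef_rot: [[-0.948, 0.318, -0.008], [0.318, 0.948, 0.002], [0.009, -0.0, -1.0]]
contact_force: [-19.9, 4.5, 17.1]
opening: -0.0
```

The inner paddle is firmly at its stop. Now the outer one.

Request:
{"api": "step_arm", "payload": {"steps": [[0,-0.017,0.0056,0,0,0,0],[0,-0.033,0.0112,0,0,0,0],[0,-0.04,-0.01,0,0,0,0],[0,-0.0476,-0.0315,0,0,0,0],[0,-0.0476,-0.0315,0,0,0,0],[0,-0.038,-0.0347,0,0,0,0],[0,-0.029,-0.0378,0,0,0,0],[0,-0.022,-0.0401,0,0,0,0],[0,-0.018,-0.0415,0,0,0,0],[0,-0.018,-0.0415,0,0,0,0]]}}

```text
t: 9.93
position: [494.5, -62.3, 91.0]
eef_rot: [[-0.948, 0.319, -0.002], [0.319, 0.948, 0.0], [0.002, -0.0, -1.0]]
contact_force: [-4.5, 2.8, 2.5]
opening: -0.2
```

Request:
{"api": "step_arm", "payload": {"steps": [[0,0.0028,-0.001,0,0,0,0],[0,0.0028,-0.001,0,0,0,0]]}}

```text
t: 10.18
position: [494.9, -62.5, 90.7]
eef_rot: [[-0.948, 0.319, -0.007], [0.319, 0.948, 0.002], [0.007, 0.0, -1.0]]
contact_force: [-16.6, 6.1, 12.7]
opening: -0.1
```

The outer paddle is at its stop too. I'll retreat and do a final check.

Request:
{"api": "step_arm", "payload": {"steps": [[0,-0.02,0.0067,0,0,0,0],[0,-0.05,0.0168,0,0,0,0],[0,-0.06,0.02,0.03,0,0,0],[0,-0.06,0.02,0.08,0,0,0],[0,-0.06,0.04,0.13,0,0,0],[0,-0.06,0.1,0.14,0,0,0],[0,-0.06,0.16,0.14,0,0,0],[0,-0.06,0.22,0.14,0,0,0],[0,-0.06,0.24,0.14,0,0,0],[0,-0.06,0.24,0.14,0,0,0],[0,-0.06,0.24,0.14,0,0,0]]}}

```text
t: 11.55
position: [438.2, 174.5, 231.3]
eef_rot: [[-0.947, 0.321, 0.0], [0.321, 0.947, -0.0], [-0.0, -0.0, -1.0]]
contact_force: [0.1, 0.3, -0.1]
opening: -0.0
```

Run:
```python
from station import *
from h import *
s=sense();print(s['t'],s['position'],s['contact_force'])
c=np.array([512,1.3]);a=-.325;R=np.array([[np.cos(a),-np.sin(a)],[np.sin(a),np.cos(a)]])
o=[]
for n,(x0,y0) in dict(scene=(220,110),top=(280,160)).items():
    f=grab_frame(n);k=4;b=cv2.resize(f['color'][y0:y0+140,x0:x0+150],None,fx=k,fy=k,interpolation=cv2.INTER_CUBIC)
    b=cv2.convertScaleAbs(b,alpha=1.6)
    for y,sg in((67.5,1),(22.5,-1),(-22.5,1),(-67.5,1)):
        q=(proj(f,np.r_[c+R@[sg*26,y],108])-[x0,y0]+.5)*k;cv2.circle(b,tuple(int(t) for t in q),5,(0,0,255),1)
    o.append(b)
cv2.imwrite('pics/4.png',cv2.resize(np.hstack(o),(800,373)))
```

```text
11.55 [438.19516073 174.45341203 231.34745847] [ 0.11571153  0.2582717  -0.13576402]
```

View pics/4.png

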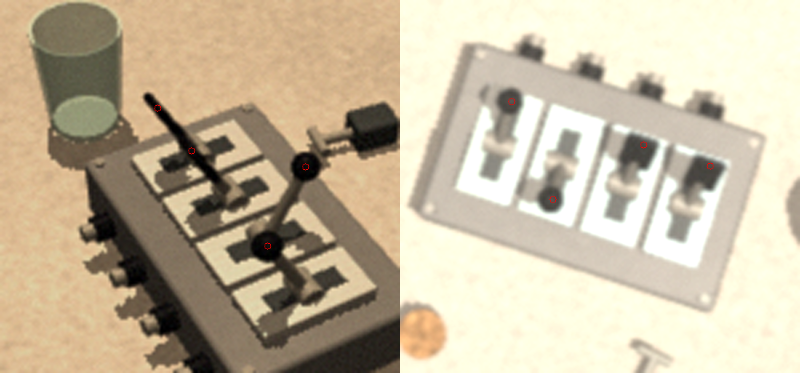

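The picture is the same as before the re-press. Both paddles are on, with tips at (158,107) and (192,151) in the scene view, and the balls haven't moved. The arm is clear.

```bash
python3 -c "from station import *;print(hand_in())"
```

```text
the job is handed in; nothing more can be done
None
```

I flipped both paddle toggles fully over to the side away from the robot and handed the job in at about 11.6 s on the clock. I pushed them together, one finger behind each. I then pressed each one again with shut fingers until it met its stop: about 27 N on the inner paddle and 22 N on the outer.

- **Toggles:** the last pictures show both paddles leaning away. The two ball toggles are where they started, one off and one on, both on their expected marks.
- **Arm:** it was clear of everything at the end, with contact force near zero.
- **One disagreement:** in the top view the inner paddle looked about 3 mm short of its expected point. It looked the same after the second press met the stop, so I put that down to marking the paddle by eye and a box-pose error of about 2 mm.

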